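Slide a test panel out of the flash-off rack

ROBOT

A 6-joint arm with a two-finger parallel gripper is mounted at the origin on a cart in front of the work surface, level with it; the furniture and walls round the work are solid. World frame = base frame: x ahead of the robot, y to its left, z up, the work surface at z = 0. Lengths are in m, angles in rad, forces in N, time in s.
With the tool pointing down it reaches from about 0.375 to 0.975 m from the base axis. Payload 3.8 kg.
Tool frame: the origin (TCP) lies on the centre line of the jaws, within the pads' length; the fingertips stand 14 mm ahead of it and the grasp point (between the pads) lies 5 mm behind it; z points along the fingers, y is the line along which they close (so a half turn about z gives the same grasp; the last joint's range is limited). The gripper opens to 85 mm and grips with 20 to 120 N. Pads are 22 mm wide; open, the fingers measure 114 mm over their backs; the gripper's body (76 mm by 85 mm) begins 54 mm behind the grasp point. The pads swing forward as they close: fully open they stand 13 mm farther back than shut.
Start: joints at [1.237, 0.264, 1.604, -0, 1.274, -0.037], TCP at [0.197, 0.645, 0.208] pointing down, gripper open.
Joint ranges: [-2.63, 2.63], [-0.94, 2.18], [0.31, 2.57], [-1.31, 4.45], [0, 2.66], [-2.55, 2.55]. Speed limits (rad/s): [2.57, 2.57, 3.14, 3.14, 3.14, 3.14].

INTERFACE

Orientations are given as a rotation vector (axis times angle).
In Python, from workcell import bot, eyes, spot_in gives the robot as it stands.
- The arm moves only by the tool carry_out, never from a script. Its argument "series" is text: rows parted by semicolons, each of 4 numbers parted by spaces: the shift along the world's x, y, z in m, then the turn about the world's z in degrees. In form: tx ty tz roll; .... A call has 1 to 20 rows; each row shifts and turns the commanded pose from where the row before left it; what a row does not reach is not made up. A row lasts 1/8 s, in which the tool goes at most 62.5 mm and 10.7 degrees, less where a joint would pass 70% of its speed; a pose out of reach is approached as far as the arm can. A call is refused whole if a number of a shift passes 0.0625 or a number of a turn 10.7, either way. A call with a gripper value outside its range is refused whole. "jaw" is the gripper command: -1 is shut, 1 is fully open, values between are in proportion, set as the call begins (left out, the last holds). The fingers move at their own pace and stop on an object; "grip_force" is the grip in N (left out, the last holds). Time passes only in rows, so rows that do not move let the fingers close. It gives the time, the measured TCP pose, the force, the opening and the grip force at its end, in the units of the state.
- bot.read_state(): the state, without advancing time (a new reading comes with each control period).
- eyes.read_camera(name): name is "scene" or "top" or "wrist"; returns (picture, depth): 420x560x3 uint8, blue, green, red; 420x560 float32, m along the optical axis (not along the pixel's ray), 0 where there is no reading.
- eyes.get_calibration(name): a dict with "K" (3x3 intrinsics, pixels), "position" and "rotation" of the camera in the world; the wrist camera has in their place "T_tool_cam" (4x4, takes a point from camera to tool coordinates, whose origin is the TCP and whose axes are the flange's). Camera axes: x right, y down, z forward; pixel columns grow to the right and rows downward; lengths in m; the calibration is good to about 2 mm. A picture is of the moment at which its call begins: read the wrist's pose just before it. get_calibration takes no time and is no camera call.
- bot.finish_job(): hands the job in; it is judged then, once.
Trained networks look in the newest picture that a camera, given by its name, has taken for a name from the list of things; names that differ only in an ending like _2 or _b are one class to them, and where a whole thing is asked for, a point or a joint stands for the part that bears it (a point fixed in the world has none). Each returns a list of dicts, best first, with "score" (0 to 1); they miss things now and then, are a little off and sometimes report something else, mostly with a low value. They report only what shows in the picture. A call takes as long as a camera call. They do not tell look-alikes from the thing itself.
- spot_in(camera, target): "rect" ([centre column, centre row, width, height] in pixels, round what is visible of it).
The state is a dict: "time": time; "q": joint angles; "joint_vel": joint speeds; "joint_torque": joint torques, N m; "tool_pos": TCP position; "tcp_rot": TCP orientation; "wrist_force": force on the tool from outside, world axes, zero at the start; "torque": the same for the moment, N m; "width": opening from 0.0 (shut) to 1.0 (fully open); "grip_force": force on a finger pad.
Only numpy, scipy, OpenCV 4.12 (cv2) and the standard library are available. Lean on these libraries where they do the work, as an engineer would, in place of code of your own. Each camera call takes 0.05 s, during which the arm holds its last target. There are 200 camera calls.

TASK

The painted test panel with the hanging hole is dry and is to be hung up next. Push back the slide bolt that keeps it in the rack, then push the panel along its ledges towards the robot until the whole bare strip with the hole stands out past the front end of the rack, about 40 mm, still lying flat. Only push with the fingertips: lift nothing, and leave the other panel, its bolt and the things round the rack as they are.

Things in the scene. Friction and masses are not known exactly. Their poses are not given: they have to be found in the camera images.
- rack: grey steel rack fixed to the bench, 235 mm long (its x), 168 mm wide over its outer walls (its y), with two lanes side by side, centres at y = +41.5 mm (left) and -41.5 mm (right), each 79 mm wide between walls that end 57 mm above the bench. Origin at bench level, middle of the front end (nearer the robot); x runs along the lanes to the rear, y left, z up.
- rack_end (a point): middle of the ledges' front end, at ledge height; axes as the rack's. Each lane's panel rests on two 9 mm wide ledges along the walls, tops 45 mm above the bench, the whole length of the rack. Between them a 61 mm wide slot is open down to 12 mm above the bench, so a fingertip can reach below the panel's rear edge. The lanes have no wall at either end.
- holed_panel: loose flat steel test panel, 152 x 76 x 4 mm, 0.2 to 0.4 kg, dark grey paint on top but for a 28 mm bare steel strip across its front end with a 16 mm hanging hole through it. Lies in the left or right lane, free to slide along it (1.5 mm play each side). Origin at the centre of its underside, x to its rear end, z up.
- holed_panel_front (a point): middle of the front edge of the panel with the hole, half-way through its thickness.
- holed_panel_rear (a point): middle of the rear edge of the panel with the hole, half-way through its thickness: the edge to push on. The lane behind it is empty for at least 40 mm.
- plain_panel: the other test panel, of the same size and paint but without a hole, in the other lane; it stays where it is. Origin at the centre of its underside, axes as the panel with the hole.
- bolt_left (a joint): slide bolt of the left lane (m): 0 = fully in, its nose 18 mm into the lane from the outer wall, in front of the panel; 0.026 = fully pushed back, away from the rack's middle (its +y); clear of the lane from 0.018 on. Dry friction of about 1.5 N, no spring: it stays where it is left. Starts at 0 to 0.004.
- bolt_left_knob (a point): upright pin (9 mm thick, 15 mm black button on top) of the left bolt: point on its axis 73 mm above the bench, 106 mm left of the rack's middle and 14 mm behind its front end when fully in; moves with the bolt. The pin is free from 61 mm to 89 mm above the bench; the strap guides beside it, the highest parts near it, end 59 mm above the bench.
- bolt_right (a joint): slide bolt of the right lane (m), mirror image of the left one: 0 = fully in, 0.026 = fully pushed back, away from the middle of the rack (along the rack's -y).
- bolt_right_knob (a point): upright pin of the right bolt, mirror image of the left one: point on its axis 73 mm above the bench.
- tape_roll: roll of masking tape lying flat, 98 mm across, 24 mm high, left of the rack; origin at the centre of its underside. Bystander.
- sample_cup: small plastic sample cup, 60 mm across, 55 mm high, left of the rack's rear part; origin at the centre of its underside. Bystander.
- spray_gun: spray gun lying on its side, 176 x 157 x 42 mm, right of the rack; origin at the centre of its underside. Bystander.
Things that resemble listed ones, but are neither listed nor needed, are in the scene too. Leave any green look-alike of the holed_panel alone.

How it is judged:
On the way, in this order (a step that is already met when the one before it is completed fails the run):
1. the bolt in front of the holed panel is pushed back clear of the lane (((y of holed_panel in the frame of rack above 0 m and value of joint bolt_left above 0.0185 m) or (y of holed_panel in the frame of rack below 0 m and value of joint bolt_right above 0.0185 m))), for 0.1 s.
2. the holed panel stands out 28 to 54 mm past the front end of the ledges (x of holed_panel_front in the frame of rack_end between -0.054 and -0.028 m), for 0.1 s.
At the end, for the whole second after the job is handed in: The holed panel's front edge stands 28 to 54 mm past the ledges' front end; it lies flat (height within 3 mm, tilt under 0.04 rad) and at rest in its lane. Its bolt is back by more than 17.5 mm, the other bolt by under 9 mm; the other panel has moved less than 10 mm (all of step 2 and z of holed_panel in the frame of rack_end between -0.003 and 0.003 m and angle between holed_panel's own z axis and vertical below 0.04 rad and linear speed of holed_panel below 0.01 m/s and ((y of holed_panel in the frame of rack above 0.035 m and value of joint bolt_left above 0.0175 m and value of joint bolt_right below 0.009 m) or (y of holed_panel in the frame of rack below -0.035 m and value of joint bolt_right above 0.0175 m and value of joint bolt_left below 0.009 m)) and distance of plain_panel from where it was at the start of the episode below 0.01 m); the robot touches nothing.
It fails at once if the holed panel is lifted off its ledges (by more than 10 mm) (z of holed_panel in the frame of rack_end above 0.01 m).
It fails at once if the holed panel tips up or falls off (angle between holed_panel's own z axis and vertical above 0.15 rad or z of holed_panel in the frame of rack_end below -0.012 m).
It fails at once if the other panel is moved by more than 15 mm or lifted (distance of plain_panel from where it was at the start of the episode above 0.015 m or z of plain_panel in the frame of rack_end above 0.01 m).
It fails at once if both bolts are pushed back (value of joint each of bolt_left, bolt_right above 0.012 m).
It fails at once if the tape roll, the sample cup or the spray gun is moved by more than 20 mm (distance of any of tape_roll, sample_cup, spray_gun from where it was at the start of the episode above 0.02 m).
It also fails if it takes over 56 s, if anything falls off the work surface, if the arm or the gripper's body presses on something with over 40 N, if the wrist force passes 120 N, or if a joint passes its speed limit or range.

## Working session

There is one attempt and no reset: what is moved stays moved. The work goes in short steps, Python scripts to look and compute and a tool call to move; the robot and the scene stay as the last step left them, time stands still between calls to the robot, and variables do not carry over. Pictures are saved under pics/ and viewed, at most 10 in all, crops included, and the job is handed in when it is done.

Besides the shell and the picture viewer there is one more tool, called after "Call:" in YAML: its name, and indented under it one key for each argument. carry_out: Moves the arm, as the interface text tells. Its arguments: {"type":"object","properties":{"series":{"type":"string"},"jaw":{"type":"number"},"grip_force":{"type":"number"}},"required":["series"]}

```bash
mkdir -p pics; ls; cat > h.py <<'E'
import numpy as np,cv2
from workcell import bot,eyes,spot_in
def cloud(name):
    c=eyes.get_calibration(name); im,d=eyes.read_camera(name)
    K=np.array(c["K"]); v,u=np.mgrid[0:420,0:560]
    P=np.stack([(u-K[0,2])/K[0,0]*d,(v-K[1,2])/K[1,1]*d,d],-1)
    W=P@np.array(c["rotation"]).T+np.array(c["position"]); W[d==0]=np.nan
    return im,W
E
python3 - <<'E'
from h import *
s=bot.read_state(); print(s)
for n in("top","scene"):
    im,W=cloud(n); cv2.imwrite(f"pics/{n}0.png",im); np.save(f"{n}0.npy",W)
    print(n,eyes.get_calibration(n))
    for t in("rack","holed_panel","plain_panel","bolt_left_knob","bolt_right_knob"):
        for r in spot_in(n,t)[:3]:
            u,v=[int(x) for x in r["rect"][:2]]
            print(t,np.round(r["rect"]),round(r["score"],2),W[min(v,419),min(u,559)].round(3))
E
```

```text
pics
{'time': 0.0, 'q': array([ 1.23710488e+00,  2.64750793e-01,  1.60537273e+00,  2.31882982e-05,
        1.27368812e+00, -3.68716572e-02]), 'joint_vel': array([ 0.0011621 , -0.00058158,  0.00065905, -0.00019297,  0.00277536,
       -0.00032059]), 'joint_torque': array([-1.21344932e-03, -5.15108049e+01, -3.67312753e+01,  1.35652235e-04,
        1.28166599e-02, -1.26613438e-05]), 'tool_pos': array([0.19714509, 0.64475544, 0.20656435]), 'tcp_rot': array([-0.46448042, -3.10662927,  0.00341904]), 'wrist_force': array([-0.34747546,  0.01620893, -0.08486173]), 'torque': array([ 0.01185472, -0.00388239,  0.03733027]), 'grip_force': 0.0, 'width': 1.0016323630893225}Traceback (most recent call last):
  File "<stdin>", line 4, in <module>
  File "h.py", line 7, in cloud
    W=P@np.array(c["rotation"]).T+np.array(c["position"]); W[d==0]=np.nan
      ~~~~~~~~~~~~~~~~~~~~~~~~~~~^~~~~~~~~~~~~~~~~~~~~~~~
ValueError: operands could not be broadcast together with shapes (420,560) (3,)
```

```bash
sed -i 's/np.array(c\["rotation"\]).T/cv2.Rodrigues(np.array(c["rotation"],float))[0].T/' h.py
python3 - <<'E'
from h import *
for n in("top","scene"):
    im,W=cloud(n); cv2.imwrite(f"pics/{n}0.png",im); np.save(f"{n}0.npy",W)
    print(n,eyes.get_calibration(n))
    for t in("rack","holed_panel","plain_panel","bolt_left_knob","bolt_right_knob"):
        for r in spot_in(n,t)[:3]:
            u,v=[int(x) for x in r["rect"][:2]]
            print(t,np.round(r["rect"]),round(r["score"],2),W[min(v,419),min(u,559)].round(3))
E
```

```text
top {'K': array([[500.70301548,   0.        , 282.79862059],
       [  0.        , 500.70301548, 211.76758741],
       [  0.        ,   0.        ,   1.        ]]), 'position': array([ 0.36141306, -0.05884916,  1.46557116]), 'rotation': array([-2.16040739,  2.14936732, -0.12711165])}
rack [265. 203. 111.  93.] 0.76 [0.565 0.004 0.047]
rack [190. 215.  34.  36.] 0.52 [0.532 0.226 0.005]
holed_panel [249. 207.  37.  50.] 0.8 [0.55  0.046 0.051]
holed_panel [385. 266.  47.  54.] 0.75 [ 0.389 -0.344  0.006]
plain_panel [277. 202.  33.  51.] 0.91 [ 0.568 -0.033  0.052]
bolt_right_knob [298. 232.  27.   8.] 0.4 [ 0.481 -0.09   0.063]
scene {'K': array([[508.94554187,   0.        , 275.56942925],
       [  0.        , 508.94554187, 208.23756998],
       [  0.        ,   0.        ,   1.        ]]), 'position': array([-0.47194863, -0.53480994,  0.74899423]), 'rotation': array([-1.81480499,  1.19040078, -0.655589  ])}
rack [246. 222. 118.  66.] 0.66 [0.528 0.021 0.046]
rack [218. 199.  15.  22.] 0.4 [0.623 0.162 0.034]
holed_panel [238. 216.  43.  29.] 0.74 [0.549 0.053 0.046]
holed_panel [369. 304.  52.  46.] 0.59 [ 0.384 -0.355  0.003]
plain_panel [268. 217.  44.  33.] 0.87 [ 0.568 -0.024  0.046]
plain_panel [238. 215.  41.  32.] 0.16 [0.549 0.056 0.045]
bolt_left_knob [205. 224.  29.  19.] 0.51 [0.457 0.102 0.059]
bolt_left_knob [268. 216.  47.  32.] 0.17 [ 0.572 -0.022  0.047]
bolt_right_knob [282. 236.  27.  19.] 0.72 [ 0.475 -0.106  0.063]
bolt_right_knob [204. 225.  31.  19.] 0.66 [0.457 0.102 0.059]
bolt_right_knob [269. 217.  47.  29.] 0.19 [ 0.573 -0.028  0.047]
```

View pics/top0.png

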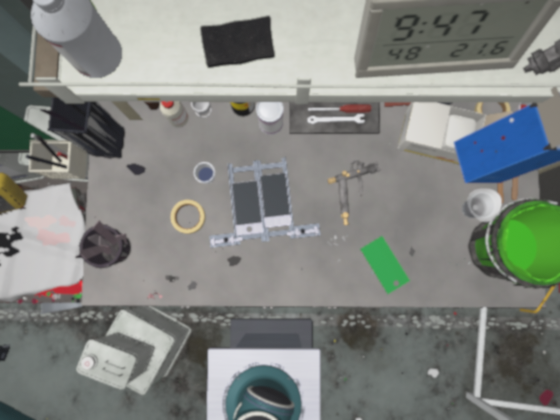

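View pics/scene0.png

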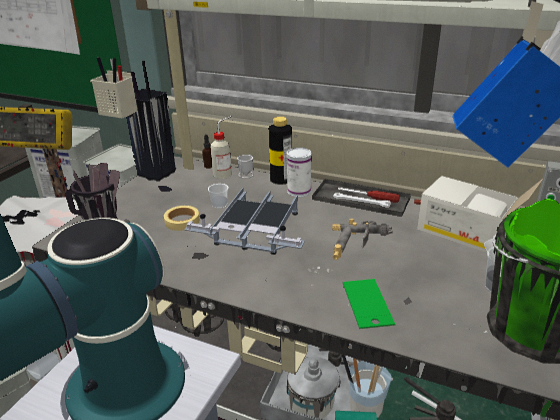

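```bash
python3 - <<'E'
from h import *
c=eyes.get_calibration("wrist"); print(np.round(c["T_tool_cam"],3)); print(c["K"])
im=cv2.imread("pics/top0.png")[145:265,165:325]; cv2.imwrite("pics/z.png",cv2.resize(im,(800,600),interpolation=cv2.INTER_CUBIC))
W=np.load("top0.npy")
for (u,v) in[(230,165),(288,161),(235,240),(296,234),(215,242),(317,230),(262,200)]: print(u,v,W[v,u].round(3))
m=(W[...,2]>.035)&(W[...,2]<.1)&(abs(W[...,0]-.56)<.16)&(abs(W[...,1])<.14)
r=cv2.minAreaRect(W[m][:,:2].astype(np.float32)); print(r)
E
```

```text
[[ 0.    -0.965 -0.264  0.067]
 [ 1.     0.     0.    -0.001]
 [-0.    -0.264  0.965 -0.166]
 [ 0.     0.     0.     1.   ]]
[[326.04427939   0.         285.58859845]
 [  0.         326.04427939 206.40245574]
 [  0.           0.           1.        ]]
230 165 [0.673 0.103 0.048]
288 161 [ 0.698 -0.065 -0.006]
235 240 [0.455 0.084 0.059]
296 234 [ 0.474 -0.088  0.055]
215 242 [0.449 0.14  0.061]
317 230 [ 0.485 -0.147  0.058]
262 200 [0.572 0.01  0.046]
((0.5716357827186584, 0.011914074420928955), (0.23530644178390503, 0.28363582491874695), 6.74570369720459)
```

View pics/z.png

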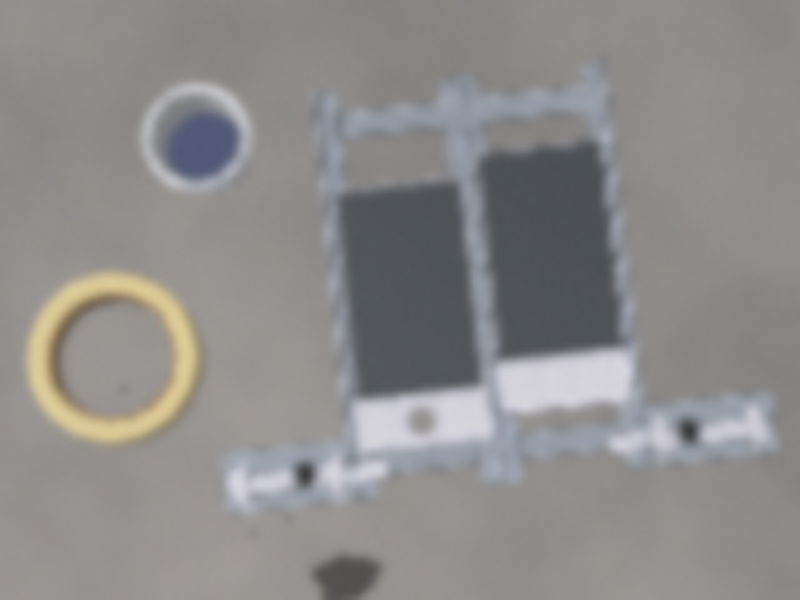

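The holed panel is in the left lane: the bare strip with the hole is at zoom pixel (422,420). The left knob is at (305,473), and the rack is yawed about +6.7°. Next I move over the rack for a wrist view.

Call:
carry_out:
  series: "0 0 0.04 0; 0 0 0.04 0; 0.019 -0.040 0 1.5; 0.019 -0.040 0 1.5; 0.019 -0.040 0 1.5; 0.019 -0.040 0 1.5; 0.019 -0.040 0 1.5; 0.019 -0.040 0 1.5; 0.019 -0.040 0 1.5; 0.019 -0.040 0 1.5; 0.019 -0.040 0 1.5; 0.019 -0.040 0 1.5; 0.019 -0.040 0 1.5; 0.019 -0.040 0 1.5; 0.019 -0.040 0 1.5; 0.019 -0.040 0 1.5; 0.019 -0.040 -0.03 1.5; 0.019 -0.040 -0.03 1.5; 0 0 0 0; 0 0 0 0"
  jaw: -1
  grip_force: 20

```text
time: 3.15
tool_pos: [0.5014, 0.0057, 0.2282]
tcp_rot: [0.19, -3.136, -0.001]
wrist_force: [-0.1, 0.4, -0.0]
width: 0.003
grip_force: 0.0
```

```bash
cat >> h.py <<'E'
def wcloud():
    s=bot.read_state(); c=eyes.get_calibration("wrist"); im,d=eyes.read_camera("wrist")
    K=np.array(c["K"]); v,u=np.mgrid[0:420,0:560]
    P=np.stack([(u-K[0,2])/K[0,0]*d,(v-K[1,2])/K[1,1]*d,d],-1)
    T=np.array(c["T_tool_cam"]); Pt=P@T[:3,:3].T+T[:3,3]
    R=cv2.Rodrigues(s["tcp_rot"])[0]; W=Pt@R.T+s["tool_pos"]; W[d==0]=np.nan
    return im,W,Pt,s
E
python3 - <<'E'
from h import *
im,W,Pt,s=wcloud(); cv2.imwrite("pics/w1.png",im); np.savez("w1.npz",im=im,W=W,Pt=Pt)
print(s["time"],s["tool_pos"],s["tcp_rot"],s["width"],cv2.Rodrigues(s["tcp_rot"])[0].round(3))
for t in("holed_panel","plain_panel","bolt_left_knob","bolt_right_knob"):
    for r in spot_in("wrist",t)[:2]:print(t,np.round(r["rect"]),round(r["score"],2))
E
```

```text
3.15 [0.50137413 0.00567667 0.22818929] [ 1.90115008e-01 -3.13581047e+00 -9.09851965e-04] 0.0034850406855159543 [[-0.993 -0.121 -0.   ]
 [-0.121  0.993  0.001]
 [-0.     0.001 -1.   ]]
holed_panel [321. 225.  76. 126.] 0.7
holed_panel [22. 64. 43. 98.] 0.67
plain_panel [245. 235.  70. 127.] 0.73
bolt_left_knob [385. 153.  81.  17.] 0.84
bolt_right_knob [179. 154.  91.  11.] 0.56
```

View pics/w1.png

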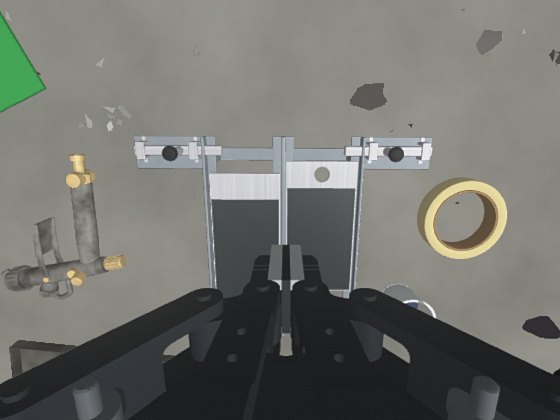

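The wrist view has the rack front at the top. The left knob is at (396,153), the panel's front edge at row ~161 with the hole at (322,174), and the closed fingertips at (285,260). Now I measure.

```bash
python3 - <<'E'
from h import *
z=np.load("w1.npz"); W,Pt=z["W"],z["Pt"]
for n,(u,v) in dict(knob=(396,153),knobR=(170,153),front_L=(322,165),edge=(305,164),hole=(322,174),railmidfront=(283,138),Lwallfront=(358,140),Rwallfront=(208,140),Lwall_back=(353,285),Rwall2=(213,290)).items(): print(n,W[v,u].round(4))
for v in range(240,300,6): print(v,[Pt[v,u].round(3).tolist() for u in (268,275,285,296,302)])
# blob of knob top
m=(W[...,2]>.075)&(W[...,2]<.1)
for sl,n in((W[...,1]>.07,"L"),(W[...,1]<-.07,"R")):
    q=W[m&sl&(W[...,0]<.53)]; print(n,len(q),np.median(q,0).round(4),q.min(0).round(3),q.max(0).round(3))
# column profile along panel to front
for u in (300,310): print([(v,W[v,u].round(3).tolist()) for v in range(145,175,2)])
E
```

```text
knob [0.454  0.1035 0.0873]
knobR [ 0.4793 -0.1053  0.0886]
front_L [0.4783 0.0416 0.0491]
edge [0.4795 0.0236 0.0488]
hole [4.954e-01 4.950e-02 3.000e-04]
railmidfront [ 0.455  -0.0028  0.0566]
Lwallfront [0.4483 0.0759 0.0442]
Rwallfront [ 0.4674 -0.081   0.0437]
Lwall_back [0.6095 0.0966 0.0568]
Rwall2 [ 0.4923 -0.02    0.2968]
240 [[-0.066, -0.02, 0.179], [-0.066, -0.012, 0.179], [-0.067, -0.001, 0.182], [-0.067, 0.012, 0.18], [-0.066, 0.018, 0.179]]
246 [[-0.073, -0.02, 0.179], [0.012, -0.005, -0.029], [0.011, -0.001, -0.029], [0.012, 0.004, -0.03], [-0.073, 0.018, 0.179]]
252 [[-0.08, -0.02, 0.178], [0.012, -0.005, -0.037], [0.011, -0.001, -0.036], [0.011, 0.004, -0.035], [-0.081, 0.018, 0.179]]
258 [[0.007, -0.008, -0.033], [0.011, -0.005, -0.042], [0.012, -0.001, -0.042], [0.012, 0.004, -0.042], [0.007, 0.007, -0.033]]
264 [[0.007, -0.008, -0.039], [0.012, -0.004, -0.048], [0.012, -0.001, -0.048], [0.011, 0.004, -0.047], [0.011, 0.006, -0.047]]
270 [[0.007, -0.008, -0.044], [0.011, -0.004, -0.052], [0.011, -0.001, -0.053], [0.012, 0.004, -0.053], [0.011, 0.006, -0.052]]
276 [
[... 841 characters left out ...]
77, 0.02, 0.012]), (159, [0.479, 0.02, 0.012]), (161, [0.477, 0.018, 0.049]), (163, [0.479, 0.018, 0.049]), (165, [0.481, 0.019, 0.048]), (167, [0.483, 0.019, 0.048]), (169, [0.485, 0.019, 0.049]), (171, [0.488, 0.019, 0.048]), (173, [0.49, 0.02, 0.048])]
[(145, [0.463, 0.03, -0.001]), (147, [0.465, 0.031, -0.001]), (149, [0.466, 0.03, 0.012]), (151, [0.469, 0.03, 0.012]), (153, [0.471, 0.031, 0.011]), (155, [0.473, 0.031, 0.012]), (157, [0.475, 0.031, 0.012]), (159, [0.478, 0.031, 0.012]), (161, [0.476, 0.028, 0.049]), (163, [0.478, 0.029, 0.048]), (165, [0.48, 0.029, 0.049]), (167, [0.482, 0.029, 0.049]), (169, [0.484, 0.03, 0.049]), (171, [0.486, 0.03, 0.048]), (173, [0.488, 0.03, 0.05])]
```

```bash
python3 - <<'E'
from h import *
s=bot.read_state(); im,W=cloud("scene"); cv2.imwrite("pics/s2.png",cv2.resize(im[80:260,170:410],(800,600),interpolation=cv2.INTER_CUBIC))
p=s["tool_pos"]; m=(abs(W[...,0]-p[0])<.06)&(abs(W[...,1]-p[1])<.09)&(W[...,2]>.12)&(W[...,2]<.5)
for a in np.arange(.15,.36,.01):
    k=m&(abs(W[...,2]-a)<.005); q=W[k]
    if len(q): print(a.round(2),len(q),q.min(0).round(3),q.max(0).round(3))
c=eyes.get_calibration("scene");R=cv2.Rodrigues(np.array(c["rotation"],float))[0]
print(cv2.projectPoints(np.array([p,p-[0,0,.014],p+[0,0,.029]]),cv2.Rodrigues(R.T)[0],-R.T@c["position"],c["K"],None)[0].reshape(-1,2))
E
```

```text
0.25 8 [ 0.489 -0.002  0.252] [0.505 0.01  0.255]
0.26 43 [ 0.488 -0.008  0.255] [0.515 0.018 0.265]
0.27 50 [ 0.488 -0.009  0.265] [0.508 0.018 0.275]
0.28 47 [ 0.488 -0.008  0.275] [0.511 0.019 0.285]
0.29 49 [ 0.488 -0.009  0.285] [0.507 0.026 0.295]
0.3 112 [ 0.484 -0.029  0.295] [0.514 0.038 0.305]
0.31 134 [ 0.483 -0.037  0.305] [0.513 0.049 0.315]
0.32 147 [ 0.481 -0.045  0.315] [0.52  0.056 0.325]
0.33 154 [ 0.481 -0.053  0.325] [0.514 0.061 0.335]
0.34 216 [ 0.479 -0.056  0.335] [0.523 0.066 0.345]
0.35 185 [ 0.476 -0.052  0.345] [0.511 0.062 0.355]
[[241.37328609 162.76335619]
 [241.70219464 168.03001642]
 [240.67973824 151.65789559]]
```

View pics/s2.png

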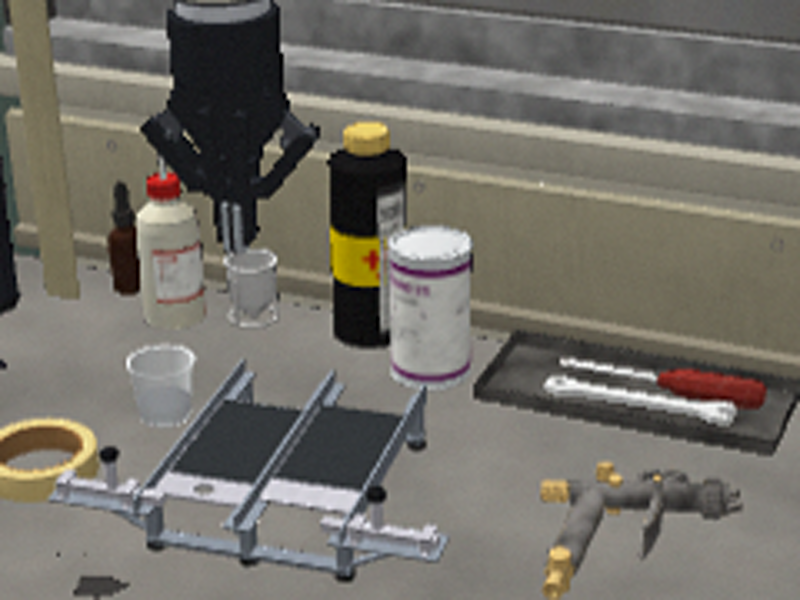

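Both cameras put the shut fingertips about 28 mm above the reported TCP, where the text says 14 mm below it. I'll use the measured offset, tip z = TCP z + 0.028, and go down in checked steps.

Call:
carry_out:
  series: "-0.0088 0.014 -0.0256 0; -0.0088 0.014 -0.0256 0; -0.0088 0.014 -0.0256 0; -0.0088 0.014 -0.0256 0; -0.0088 0.014 -0.0256 0; 0 0 -0.01 0; 0 0 -0.01 0; 0 0 -0.01 0; 0 0 0 0; 0 0 0 0"

```text
time: 4.7
tool_pos: [0.458, 0.0753, 0.0703]
tcp_rot: [-0.191, 3.135, 0.0]
wrist_force: [0.7, -0.2, 0.2]
width: -0.003
grip_force: 0.0
```

```bash
python3 - <<'E'
from h import *
im,W,Pt,s=wcloud(); cv2.imwrite("pics/w2.png",im); np.savez("w2.npz",im=im,W=W,Pt=Pt)
print(s["tool_pos"],s["wrist_force"])
m=(W[...,2]>.08)&(W[...,2]<.095)&(W[...,1]>.08); q=W[m];print(len(q),np.median(q,0),q.min(0),q.max(0))
for v in (236,246,256,266): 
  k=(Pt[v,:,2]<.0)&(abs(Pt[v,:,1])<.03); q=Pt[v][k]; print(v,len(q), q[:,1].min() if len(q) else 0,q[:,1].max() if len(q) else 0)
E
```

```text
[0.45798827 0.07526831 0.0703022 ] [ 0.6942302  -0.1909213   0.23974074]
649 [0.4538266  0.10354529 0.08754866] [0.44760889 0.09721394 0.08025517] [0.46145227 0.11089672 0.08972326]
236 3 -0.00036628421458293967 -0.00036628421458293967
246 46 -0.0068258048411897415 0.02974951301532925
256 74 -0.012276347844466795 0.029792519026845283
266 79 -0.01401048651484961 0.029736677138316084
```

View pics/w2.png

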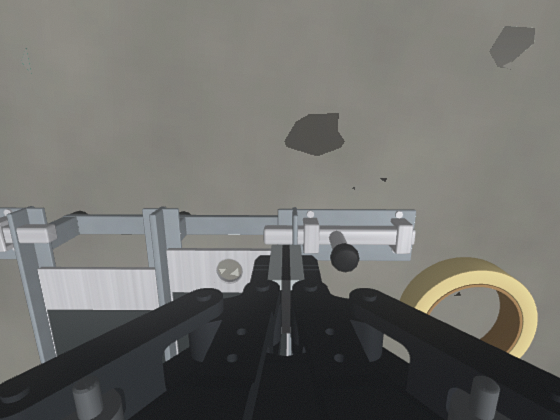

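No contact yet. The fingertips, around (285,250), stand over the wall, and the knob at (344,257) is 28.5 mm away along the rack's +y. Next I lower and push.

Call:
carry_out:
  series: "0 0 -0.010 0; 0 0 -0.010 0; 0 0 -0.010 0; 0 0 0 0; 0 0 0 0"

```text
time: 5.38
tool_pos: [0.4574, 0.0755, 0.0397]
tcp_rot: [0.192, -3.135, 0.0]
wrist_force: [-0.3, -0.1, 1.2]
width: 0.005
grip_force: 0.0
```

Call:
carry_out:
  series: "-0.0004 0.0034 0 0; -0.0004 0.0034 0 0; -0.0004 0.0034 0 0; -0.0004 0.0034 0 0; -0.0004 0.0034 0 0; -0.0004 0.0034 0 0; -0.0004 0.0034 0 0; -0.0004 0.0034 0 0; -0.0004 0.0034 0 0; -0.0004 0.0034 0 0; 0 0 0 0; 0 0 0 0"

```text
time: 6.88
tool_pos: [0.4535, 0.1093, 0.0399]
tcp_rot: [-0.192, 3.136, -0.001]
wrist_force: [1.2, -3.6, 1.3]
width: 0.006
grip_force: 2.1
```

```bash
cat > k.py <<'E'
from h import *
im,W,Pt,s=wcloud(); cv2.imwrite("pics/w3.png",im)
print(s["tool_pos"],s["wrist_force"])
m=(W[...,2]>.083)&(W[...,2]<.093)&(W[...,1]>.095)&(W[...,0]<.5)&(abs(Pt[...,1])>.01)&(W[...,1]<.15)
n,l,st,c=cv2.connectedComponentsWithStats(m.astype(np.uint8))
for i in range(1,n):
    if st[i,4]>60:
        q=W[l==i]; a=np.median(q,0); d=a[:2]-[.4538,.1035]; print(st[i],a.round(4),"travel",(d@[-.117,.993]).round(4))
E
python3 k.py
```

```text
[0.45352783 0.10927247 0.03991376] [ 1.21634898 -3.55917498  1.33045399]
[252 268  10  13  97] [0.4475 0.0966 0.0881] travel -0.0061
[311 268  42  31 642] [0.4479 0.1288 0.0875] travel 0.0258
```

Call:
carry_out:
  series: "0.0006 -0.005 0 0; 0 0 0.02 0; 0 0 0.03 0; 0 0 0.03 0; 0.02 -0.0042 0.0025 0; 0.02 -0.0042 0.0025 0; 0.02 -0.0042 0 0; 0.02 -0.0042 0 0; 0.02 -0.0042 0 0; 0.02 -0.0042 0 0; 0.02 -0.0042 0 0; 0.02 -0.0042 0 0; 0.02 -0.0042 0 0; 0.018 -0.0042 0 0; 0 0 0 0; 0 0 0 0"

```text
time: 8.93
tool_pos: [0.6511, 0.0626, 0.124]
tcp_rot: [0.191, -3.134, -0.001]
wrist_force: [-0.6, -0.1, 0.2]
width: 0.0
grip_force: 0.0
```

```bash
python3 k.py; cp pics/w3.png pics/w4.png; python3 - <<'E'
from h import *
im,W,Pt,s=wcloud()
o=np.array([.4533,-.003]);A=np.array([[.9932,.1167],[-.1167,.9932]])
L=(W[...,:2]-o)@A.T
m=(W[...,2]>.043)&(W[...,2]<.053)&(abs(L[...,1]-.0415)<.028)
for y in np.arange(.015,.07,.006):
    k=m&(abs(L[...,1]-y)<.002); print(y.round(3),k.sum(),np.nanmin(L[k][:,0]).round(4) if k.any() else 0,np.nanmax(L[k][:,0]).round(4) if k.any() else 0)
print("tool in rack",A@(s["tool_pos"][:2]-o))
im,W=cloud("top"); m=(W[...,2]>.075)&(W[...,2]<.1)&(W[...,0]<.5)&(abs(W[...,1])<.16)
L=(W[...,:2]-o)@A.T
for sg in(1,-1):
    q=L[m&(sg*L[...,1]>.08)]; print("knob",len(q),np.median(q,0) if len(q) else 0)
E
```

```text
[0.65108191 0.06257403 0.12401092] [-0.58329982 -0.11856535  0.20552228]
0.015 875 0.0625 0.1776
0.021 1002 0.0625 0.1777
0.027 1012 0.0625 0.1775
0.033 1024 0.0625 0.1777
0.039 945 0.0621 0.1776
0.045 993 0.0625 0.1777
0.051 997 0.0623 0.1777
0.057 990 0.0624 0.1775
0.063 1003 0.0621 0.1774
0.069 623 0.0622 0.1776
tool in rack [0.20400334 0.04215254]
knob 0 0
knob 23 [ 0.01587568 -0.10348751]
```

View pics/w4.png

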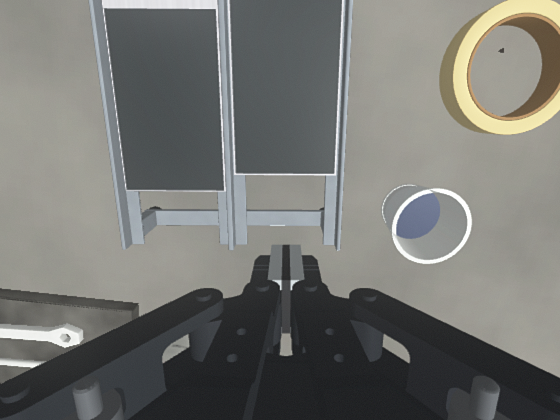

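The panel's rear edge (row ~175) is at rack x = 0.178. The shut fingers are at 0.204, over the empty slot, so I descend behind the edge.

Call:
carry_out:
  series: "0 0 -0.0145 0; 0 0 -0.0145 0; 0 0 -0.0145 0; 0 0 -0.0145 0; 0 0 -0.0145 0; 0 0 -0.0145 0; 0 0 -0.0145 0; 0 0 -0.0145 0; 0 0 0 0; 0 0 0 0"

```text
time: 10.32
tool_pos: [0.6523, 0.0625, 0.0091]
tcp_rot: [-0.192, 3.135, 0.0]
wrist_force: [0.6, -0.1, 0.1]
width: -0.0
grip_force: 0.0
```

Call:
carry_out:
  series: "-0.005 -0.0006 0 0; -0.005 -0.0006 0 0; -0.005 -0.0006 0 0; -0.005 -0.0006 0 0; -0.005 -0.0006 0 0; 0 0 0 0"

```text
time: 11.08
tool_pos: [0.6267, 0.0594, 0.0092]
tcp_rot: [-0.192, 3.136, -0.0]
wrist_force: [0.2, 0.8, 0.3]
width: -0.003
grip_force: 0.2
```

```bash
cat > p.py <<'E'
from h import *
o=np.array([.4533,-.003]);A=np.array([[.9932,.1167],[-.1167,.9932]])
def edges(W,n):
    L=(W[...,:2]-o)@A.T
    for lane in(.0415,-.0415):
        k=(W[...,2]>.0465)&(W[...,2]<.053)&(abs(L[...,1]-lane)<.025)&(L[...,0]>-.09)&(L[...,0]<.24)
        q=L[k]; 
        if len(q): print(n,lane,"x min/max",np.percentile(q[:,0],[.5,99.5]).round(4),"z",np.median(W[k][:,2]).round(4))
im,W,Pt,s=wcloud(); cv2.imwrite("pics/w5.png",im); edges(W,"wrist")
print("tool in rack",(A@(s["tool_pos"][:2]-o)).round(4),s["wrist_force"].round(1))
im,W=cloud("scene"); cv2.imwrite("pics/s5.png",cv2.resize(im[150:270,170:330],(800,600),interpolation=cv2.INTER_CUBIC)); edges(W,"scene")
im,W=cloud("top");edges(W,"top")
E
python3 p.py
```

```text
wrist 0.0415 x min/max [0.0738 0.1719] z 0.0489
wrist -0.0415 x min/max [0.0744 0.1897] z 0.0488
tool in rack [0.1795 0.0417] [0.2 0.8 0.3]
scene 0.0415 x min/max [0.0141 0.1784] z 0.0479
scene -0.0415 x min/max [0.0187 0.1899] z 0.048
top 0.0415 x min/max [0.0176 0.1659] z 0.05
top -0.0415 x min/max [0.0413 0.1915] z 0.0499
```

View pics/s5.png

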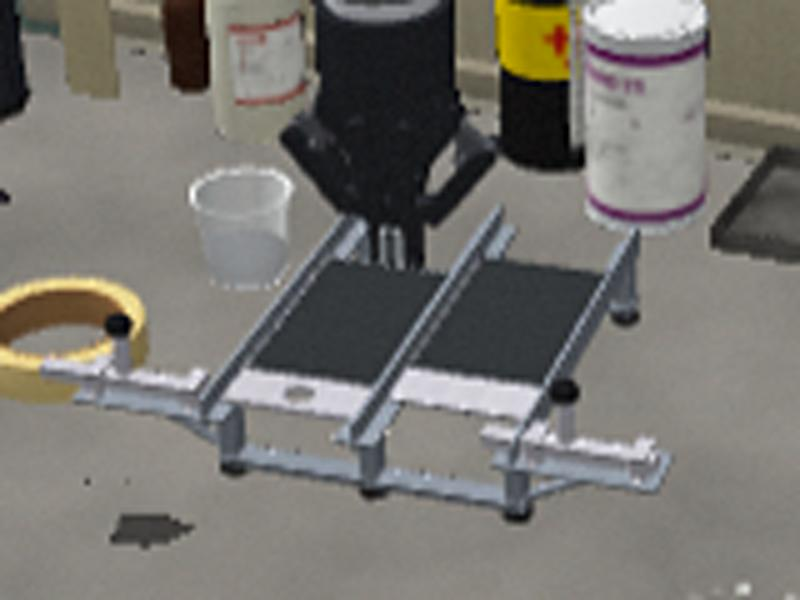

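The left bolt is drawn back: its knob is at (118,325) and its nose is out of the lane. The panel has begun sliding, with its rear at about 0.166, so it needs about 55 mm more.

Call:
carry_out:
  series: "-0.00497 -0.00058 0 0; -0.00497 -0.00058 0 0; -0.00497 -0.00058 0 0; -0.00497 -0.00058 0 0; -0.00497 -0.00058 0 0; -0.00497 -0.00058 0 0; -0.00497 -0.00058 0 0; -0.00497 -0.00058 0 0; -0.00497 -0.00058 0 0; -0.00497 -0.00058 0 0; -0.003 -0.0004 0 0; -0.001 -0.0001 0 0; -0.001 -0.0001 0 0; 0 0 0 0"

```text
time: 12.98
tool_pos: [0.5722, 0.0531, 0.0089]
tcp_rot: [0.192, -3.135, 0.0]
wrist_force: [0.6, 0.1, -0.1]
width: -0.0
grip_force: 0.7
```

```bash
python3 p.py
```

```text
wrist 0.0415 x min/max [0.0191 0.117 ] z 0.0489
wrist -0.0415 x min/max [0.0397 0.1583] z 0.0487
tool in rack [0.1247 0.0418] [ 0.6  0.1 -0.1]
scene 0.0415 x min/max [-0.0406  0.1238] z 0.0478
scene -0.0415 x min/max [0.0202 0.1902] z 0.0479
top 0.0415 x min/max [-0.0371  0.1087] z 0.05
top -0.0415 x min/max [0.0403 0.1913] z 0.0499
```

Call:
carry_out:
  series: "0.005 0.0006 0 0; 0.005 0.0006 0 0; 0.005 0.0006 0 0; 0 0 0.03 0; 0 0 0.04 0; 0 0 0.05 0; 0 0 0.05 0; 0 0 0 0; 0 0 0 0"

```text
time: 14.25
tool_pos: [0.5871, 0.0549, 0.1786]
tcp_rot: [0.192, -3.135, 0.0]
wrist_force: [-0.2, 0.3, -1.7]
width: 0.002
grip_force: 0.0
```

```bash
python3 p.py
```

```text
wrist 0.0415 x min/max [-0.0179  0.1122] z 0.0489
wrist -0.0415 x min/max [0.0391 0.1901] z 0.0488
tool in rack [0.1397 0.0418] [-0.2  0.3 -1.7]
scene 0.0415 x min/max [-0.0405  0.1118] z 0.0479
scene -0.0415 x min/max [0.0134 0.1889] z 0.048
top 0.0415 x min/max [-0.0368  0.1137] z 0.0503
top -0.0415 x min/max [0.0408 0.1914] z 0.0502
```

View pics/s5.png

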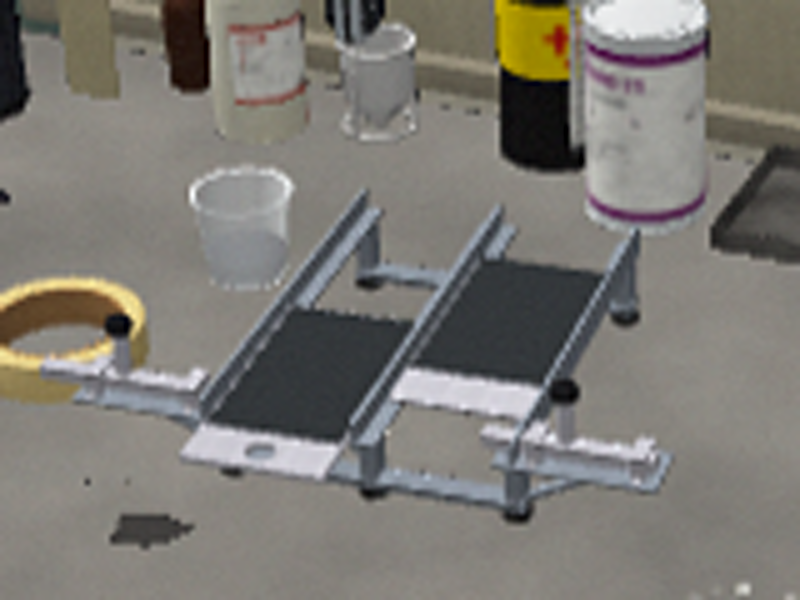

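The bare strip with the hole (260,450) stands fully out in front, about 40 mm, lying flat. The left bolt is back, everything else is untouched, and the gripper is clear, so I hand in.

```bash
python3 -c "
from h import *
print(bot.finish_job())"
```

```text
the job is handed in; nothing more can be done
None
```

The job is handed in, with no verdict returned: the left bolt is pushed back and the holed panel lies flat, about 40 mm out past the rack's front end; the other panel and its bolt were not moved.

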